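Strip the pile of machine parts into its kit holders

TASK

The parts of a stripped machine were left in one pile on the bench. Take the pile apart from the top down and set each part flat into the plywood holder whose recess has the part's own outline: round bush, hexagon nut, square flange, oblong block. Set the parts down, do not drop or throw them, and leave all four lying still in their recesses.

Things in the scene. Friction and masses are not known exactly. Their poses are not given: they have to be found in the camera images.
- bush: Steel bush: plain upright cylinder, 32 mm diameter, 28 mm high, dark bore marked on top (no real hole). Top of the pile at the start, resting on the nut. Origin: centre of its underside; z up. About 0.13 kg.
- nut: Brass hexagon nut, 44 mm across flats, 50.8 mm across corners, 22 mm high, flat top with dark bore marked. Second in the pile, resting on the flange. Origin: centre of its underside; z up; the x axis passes through the middle of a flat (flats face 0, 60, 120... degrees about z). About 0.24 kg.
- flange: Dark steel square flange, 56 x 56 mm, 22 mm high, four small bolt holes marked at the corners. Third in the pile, resting on the block. Origin: centre of its underside; z up; x and y axes square to its sides. About 0.48 kg.
- jaw: Aluminium oblong block (a vice's soft jaw), 96 mm along x, 60 mm along y, 28 mm high, a bolt hole marked near each end. Bottom of the pile, standing on the bench. Origin: centre of its underside; z up. About 0.43 kg.
- holder_round: Holder with a round recess, 44 mm diameter, for the bush; 68 mm outside diameter. Fixed to the bench; walls 12 mm wide, plywood, rim top 14 mm above the bench; black rubber recess floor 4 mm above the bench; origin: centre of the underside (bench level), z up. 
- holder_hex: Holder with a hexagonal recess, 56 mm across flats, for the nut; 80 mm across flats outside. Fixed to the bench; walls 12 mm wide, plywood, rim top 14 mm above the bench; black rubber recess floor 4 mm above the bench; origin: centre of the underside (bench level), z up. The x axis passes through the middle of a flat.
- holder_square: Holder with a square recess, 68 x 68 mm, for the flange; 92 x 92 mm outside. Fixed to the bench; walls 12 mm wide, plywood, rim top 14 mm above the bench; black rubber recess floor 4 mm above the bench; origin: centre of the underside (bench level), z up. x and y axes square to the recess.
- holder_oblong: Holder with an oblong recess, 108 mm along x, 72 mm along y, for the oblong block; 132 x 96 mm outside. Fixed to the bench; walls 12 mm wide, plywood, rim top 14 mm above the bench; black rubber recess floor 4 mm above the bench; origin: centre of the underside (bench level), z up. 
Mind the look-alikes: they are no part of the job. Leave any black or blue look-alike of the jaw alone.

How it is judged:
On the way, in this order (a step that is already met when the one before it is completed fails the run):
1. the bush lies released in the round recess (horizontal distance between bush and holder_round below 0.012 m and z of bush in the frame of holder_round between 0 and 0.007 m and angle between bush's own z axis and vertical below 0.1 rad and contact force between the fingers and bush below 0.1 N), for 0.2 s.
2. the nut lies released in the hex recess (horizontal distance between nut and holder_hex below 0.012 m and z of nut in the frame of holder_hex between 0 and 0.007 m and angle between nut's own z axis and vertical below 0.1 rad and contact force between the fingers and nut below 0.1 N), for 0.2 s.
3. the flange lies released in the square recess (horizontal distance between flange and holder_square below 0.012 m and z of flange in the frame of holder_square between 0 and 0.007 m and angle between flange's own z axis and vertical below 0.1 rad and contact force between the fingers and flange below 0.1 N), for 0.2 s.
4. the block lies released in the oblong recess (horizontal distance between jaw and holder_oblong below 0.012 m and z of jaw in the frame of holder_oblong between 0 and 0.007 m and angle between jaw's own z axis and vertical below 0.1 rad and contact force between the fingers and jaw below 0.1 N), for 0.2 s.
At the end, for the whole second after the job is handed in: Each part lies released and at rest in the recess of its own outline: its centre within 12 mm of the holder's centre, its underside down on the recess floor (less than 3 mm above it), upright within 0.1 rad. The parts were placed in the order bush, nut, flange, block (all of step 1 and all of step 2 and all of step 3 and all of step 4 and linear speed of each of bush, nut, flange, jaw below 0.02 m/s and angular speed of each of bush, nut, flange, jaw below 0.2 rad/s); the robot touches nothing.
It fails at once if a part is dropped or flung: moves faster than 0.6 m/s while no finger touches it (a fall of about 18 mm) ((contact force between the fingers and bush below 0.1 N and linear speed of bush above 0.6 m/s) or (contact force between the fingers and nut below 0.1 N and linear speed of nut above 0.6 m/s) or (contact force between the fingers and flange below 0.1 N and linear speed of flange above 0.6 m/s) or (contact force between the fingers and jaw below 0.1 N and linear speed of jaw above 0.6 m/s)).
It also fails if it takes over 115 s, if anything falls off the work surface, if the arm or the gripper's body presses on something with over 40 N, if the wrist force passes 120 N, or if a joint passes its speed limit or range.

ROBOT

A 7-joint arm with a two-finger parallel gripper is mounted at the origin on the work surface. World frame = base frame: x ahead of the robot, y to its left, z up, the work surface at z = 0. Lengths are in m, angles in rad, forces in N, time in s.
With the tool pointing down it reaches from about 0.425 to 0.825 m from the base axis. Payload 3.6 kg.
Tool frame: the origin (TCP) lies where the fingers leave the gripper's body, on its centre line; the fingertips stand 73 mm ahead of it and the grasp point (between the pads) lies 54 mm ahead of it; z points along the fingers, y is the line along which they close (so a half turn about z gives the same grasp; the last joint's range is limited). The gripper opens to 85 mm and grips with 20 to 120 N. Pads are 22 mm wide; open, the fingers measure 114 mm over their backs; the gripper's body (76 mm by 85 mm) begins 54 mm behind the grasp point. The pads swing forward as they close: fully open they stand 13 mm farther back than shut.
Start: joints at [1.266, 0.615, -0.013, 1.423, 0.008, 1.103, -0.04], TCP at [0.178, -0.625, 0.304] pointing down, gripper open.
Joint ranges: [-3.12, 3.12], [-0.3, 2.06], [-1.34, 1.32], [0.26, 2.42], [-1.36, 4.5], [0.01, 1.98], [-2.84, 2.84]. Speed limits (rad/s): [2.79, 2.79, 3.14, 3.14, 3.14, 3.14, 3.14].

INTERFACE

Orientations are given as a unit quaternion [x, y, z, w].
In Python, from station import arm, snapshot, camera_info, ticket gives the robot as it stands. Calls block until the motion is done:
- arm.movep(position, orientation): joint-space move of the TCP to a pose.
- arm.line_to(position, velocity=0.15, ori=None): straight line of the TCP; ori=None keeps the orientation; velocity is the mean speed in m/s.
- arm.move_j(angles): joint-space move.
- arm.move_gripper(opening, effort=None): opening from 0.0 (shut) to 1.0 (fully open); effort is the grip in N (None keeps the last); returns when the fingers have stopped.
- arm.pause(seconds).
- arm.ik(position, orientation): joint angles nearest the present ones, or None.
- snapshot(name): name is "scene" or "top" or "wrist"; returns the picture (480x640x3 uint8, blue, green, red); there is no depth.
- camera_info(name): a dict with "fx", "fy", "cx", "cy" (pixels), "dist_coeffs" ([k1, k2, p1, p2, k3] as OpenCV has them; the pictures are not rectified), "R" (3x3) and "t" (3): a world point X has camera coordinates R X + t; the wrist camera has in their place "T_tool_cam" (4x4, takes a point from camera to tool coordinates, whose origin is the TCP and whose axes are the flange's). Camera axes: x right, y down, z forward; pixel columns grow to the right and rows downward; lengths in m; the calibration is good to about 2 mm. A picture is of the moment at which its call begins: read the wrist's pose just before it. camera_info takes no time and is no camera call.
A pose or a line that the arm cannot do raises arm.MotionError and nothing moves.
- ticket.finish_job(): hands the job in; it is judged then, once.
Readings, each from a call of its own:
- arm.read_time(): time.
- arm.read_joint_positions(): joint angles.
- arm.read_dq(): joint speeds.
- arm.read_effort(): joint torques, N m.
- arm.read_tool_pos(): TCP position.
- arm.read_eef_rot(): TCP orientation.
- arm.read_ft_force(): force on the tool from outside, world axes, zero at the start.
- arm.read_wrist_torque(): the same for the moment, N m.
- arm.read_opening(): opening from 0.0 (shut) to 1.0 (fully open).
- arm.read_finger_force(): force on a finger pad.
Only numpy, scipy, OpenCV 4.12 (cv2) and the standard library are available. Lean on these libraries where they do the work, as an engineer would, in place of code of your own. Each camera call takes 0.05 s, during which the arm holds its last target. There are 200 camera calls.

## Working session

There is one attempt and no reset: what is moved stays moved. The work goes in short steps, each a Python script; the robot and the scene stay as the last script left them, time stands still between calls to the robot, and variables do not carry over. Pictures are saved under pics/ and viewed, at most 14 in all, crops included, and the job is handed in when it is done.

```bash
mkdir -p pics; ls; python3 - <<'E'
from station import *
import cv2
for n in("scene","top"):
    cv2.imwrite(f"pics/{n}0.png",snapshot(n)); print(n,camera_info(n))
print(camera_info("wrist")); print(arm.read_time(),arm.read_tool_pos(),arm.read_eef_rot())
E
```

```text
pics
scene {'fx': 616.7487870818751, 'fy': 616.7487870818751, 'cx': 316.8287434502921, 'cy': 240.9307779209785, 'dist_coeffs': array([-0.08044379,  0.        ,  0.        ,  0.        ,  0.        ]), 'R': array([[ 0.18848319,  0.98185293,  0.02094999],
       [ 0.59140684, -0.09644826, -0.80058459],
       [-0.78403574,  0.16328671, -0.59885342]]), 't': array([-0.07442991, -0.18462256,  1.67765797])}
top {'fx': 569.4297333042767, 'fy': 569.4297333042767, 'cx': 322.7177696496802, 'cy': 248.87901415770017, 'dist_coeffs': array([-0.03682485,  0.        ,  0.        ,  0.        ,  0.        ]), 'R': array([[ 0.02303447, -0.99965978, -0.01223703],
       [-0.99430116, -0.02163314, -0.10438968],
       [ 0.10408944,  0.01457186, -0.99446119]]), 't': array([-0.02588098,  0.44736208,  1.40025119])}
{'fx': 422.1480200466843, 'fy': 422.1480200466843, 'cx': 320.1399615440118, 'cy': 245.21734256814665, 'dist_coeffs': array([-0.10094363,  0.        ,  0.        ,  0.        ,  0.        ]), 'T_tool_cam': array([[-5.31254793e-04, -9.52002685e-01, -3.06089211e-01,
         7.86204535e-02],
       [ 9.99999688e-01, -3.26804046e-04, -7.19189994e-04,
        -2.90187770e-04],
       [ 5.84639613e-04, -3.06089498e-01,  9.52002562e-01,
        -6.83684990e-02],
       [ 0.00000000e+00,  0.00000000e+00,  0.00000000e+00,
         1.00000000e+00]])}
0.1 [ 0.17811249 -0.62457072  0.30284685] [ 9.90365698e-01  1.38471609e-01 -1.69440415e-04 -1.17047193e-03]
```

View pics/top0.png

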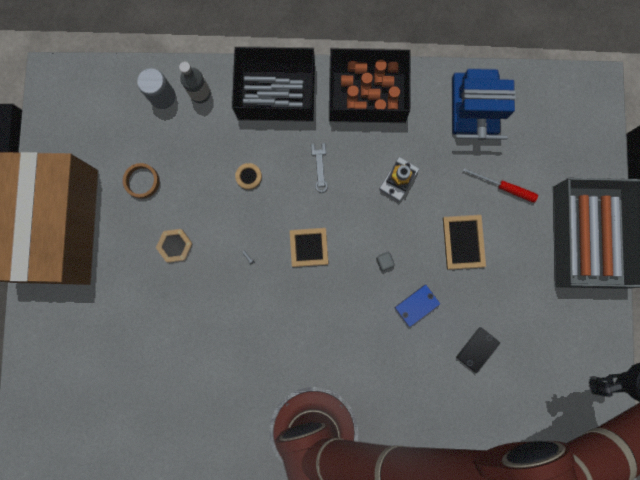

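View pics/scene0.png

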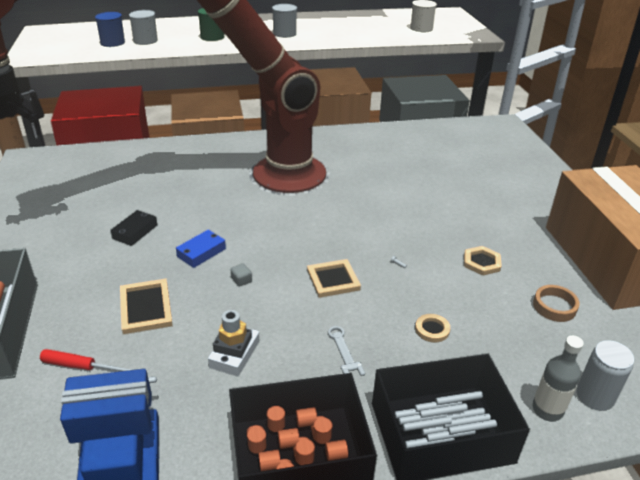

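The top view shows the pile at about (400,177). The holders are round (248,176), hex (174,246), square (309,247) and oblong (464,242). The scene view confirms the stack is bush, nut, flange, block. I'll take close wrist pictures of each.

```bash
cat > h.py <<'E'
from station import *
import numpy as np, cv2
from scipy.spatial.transform import Rotation as Ro
def ray2plane(n,uv,z,pose=None):
    """pixels -> world points on plane z"""
    c=camera_info(n); K=np.array([[c["fx"],0,c["cx"]],[0,c["fy"],c["cy"]],[0,0,1]])
    p=cv2.undistortPoints(np.array(uv,float).reshape(-1,1,2),K,c["dist_coeffs"])[:,0]
    d=np.c_[p,np.ones(len(p))]
    if n=="wrist":
        T=np.eye(4); T[:3,:3]=Ro.from_quat(pose[1]).as_matrix(); T[:3,3]=pose[0]
        T=T@c["T_tool_cam"]; R=T[:3,:3]; o=T[:3,3]
    else: R=c["R"].T; o=-R@c["t"]
    w=d@R.T
    return o+w*((np.asarray(z)-o[2])/w[:,2])[:,None]
def quat(yaw): # tool down; tool y axis lies along yaw-90deg (x axis along yaw)
    return (Ro.from_euler('z',yaw)*Ro.from_quat([1,0,0,0])).as_quat()
def wshot(name):
    pose=(np.array(arm.read_tool_pos()),np.array(arm.read_eef_rot()))
    im=snapshot("wrist"); cv2.imwrite(f"pics/{name}.png",im); np.savez(f"pics/{name}.npz",p=pose[0],q=pose[1])
    return im,pose
def load(name):
    d=np.load(f"pics/{name}.npz"); return d["p"],d["q"]
E
python3 - <<'E'
from h import *
P=dict(pile=(400,177,.08),round=(248,176,.014),hex=(174,246,.014),square=(309,247,.014),obl=(464,242,.014),blk=(478,350,.02),blue=(417,306,.02))
for k,v in P.items():
    w=ray2plane("top",[v[:2]],v[2])[0]; 
    r=[ (d,arm.ik(list(w[:2])+[.3],quat(np.radians(d))) is not None) for d in (0,-90,90,180)]
    print(k,w.round(3),np.hypot(*w[:2]).round(3),r)
E
```

```text
pile [ 0.622 -0.2    0.08 ] 0.653 [(0, True), (-90, True), (90, True), (180, True)]
round [0.632 0.18  0.014] 0.657 [(0, True), (-90, True), (90, True), (180, True)]
hex [0.448 0.361 0.014] 0.575 [(0, True), (-90, True), (90, True), (180, True)]
square [0.453 0.019 0.014] 0.453 [(0, True), (-90, True), (90, True), (180, True)]
obl [ 0.474 -0.371  0.014] 0.602 [(0, True), (-90, True), (90, True), (180, True)]
blk [ 0.206 -0.404  0.02 ] 0.453 [(0, True), (-90, True), (90, True), (180, True)]
blue [ 0.311 -0.253  0.02 ] 0.401 [(0, True), (-90, True), (90, True), (180, True)]
```

```bash
python3 - <<'E'
from h import *
ims=[]
for n,x,y in [("pile",.622,-.2),("obl",.474,-.371),("square",.46,.019),("hex",.448,.361),("round",.632,.18)]:
    arm.movep([x,y,.32 if n=="pile" else .28],quat(0)); arm.pause(.3); im,p=wshot(n); ims.append(im)
    print(n,p[0].round(4),arm.read_time())
c=lambda i:cv2.resize(ims[i],(400,300),interpolation=cv2.INTER_AREA)
cv2.imwrite("pics/m1.png",np.vstack([np.hstack([c(1),c(2)]),np.hstack([c(3),c(4)])]))
E
```

```text
pile [ 0.6218 -0.2005  0.32  ] 2.65
obl [ 0.4751 -0.3699  0.2801] 3.9167
square [0.4602 0.0184 0.2799] 5.7167
hex [0.4486 0.3601 0.2801] 7.3583
round [0.6314 0.1815 0.2802] 8.7167
```

View pics/pile.png

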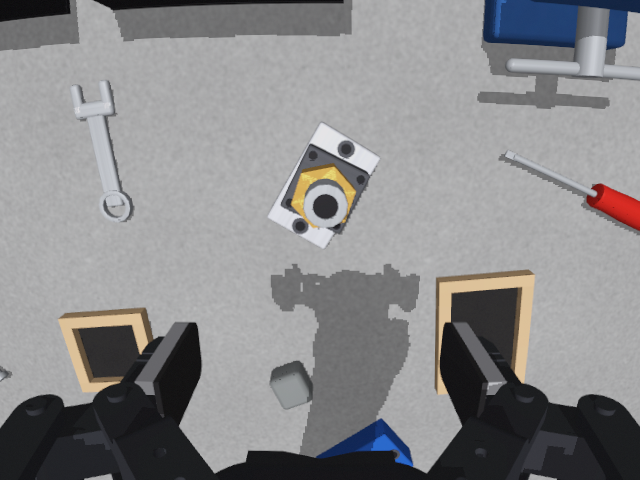

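View pics/m1.png

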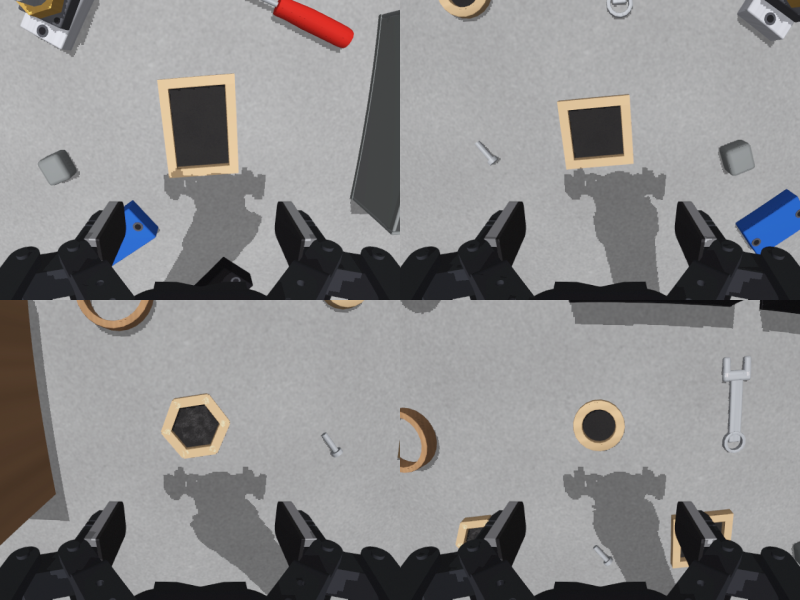

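The pile sits at (325,185) in the wrist view, with the bush top at (325,207). The four empty holders are clear in the mosaic. I'll fit the holders by outline, enlarge the pile and read its corners.

```bash
cat >> h.py <<'E'
def poly(kind):
    a=np.radians(np.arange(0,360,60)+30)
    return {'round':.034*np.c_[np.cos(np.arange(0,6.28,.1)),np.sin(np.arange(0,6.28,.1))],
     'hex':.08/np.sqrt(3)*np.c_[np.cos(a),np.sin(a)],
     'square':.046*np.array([[1,1],[-1,1],[-1,-1],[1,-1]]),
     'obl':np.array([[1,1],[-1,1],[-1,-1],[1,-1]])*[.066,.048]}[kind]
def project(X,pose):
    c=camera_info("wrist"); K=np.array([[c["fx"],0,c["cx"]],[0,c["fy"],c["cy"]],[0,0,1]])
    T=np.eye(4); T[:3,:3]=Ro.from_quat(pose[1]).as_matrix(); T[:3,3]=pose[0]
    W=np.linalg.inv(T@c["T_tool_cam"])
    return cv2.projectPoints(X,cv2.Rodrigues(W[:3,:3])[0],W[:3,3],K,c["dist_coeffs"])[0][:,0]
E
python3 - <<'E'
from h import *
from scipy.optimize import minimize
for k in ("obl","square","hex","round"):
    im=cv2.imread(f"pics/{k}.png"); pose=load(k); h=cv2.cvtColor(im,cv2.COLOR_BGR2HSV)
    m=cv2.inRange(h,(8,50,90),(28,255,255)); n,l,s,c=cv2.connectedComponentsWithStats(m)
    j=min(range(1,n),key=lambda i:1e9 if s[i,4]<800 else np.hypot(*(c[i]-[320,195])))
    H=cv2.convexHull(np.argwhere(l==j)[:,::-1].astype(np.int32))
    M=np.zeros(im.shape[:2],np.uint8); cv2.fillPoly(M,[H],255); M=cv2.resize(M,None,fx=2,fy=2,interpolation=cv2.INTER_NEAREST).astype(float)/255
    o=poly(k)
    def f(q):
        a=q[2]/.05; R=np.array([[np.cos(a),-np.sin(a)],[np.sin(a),np.cos(a)]]); p=o@R.T+q[:2]
        X=np.vstack([np.c_[p,np.full(len(p),z)] for z in(0,.014)])
        u=cv2.convexHull(project(X,pose).astype(np.float32))
        B=np.zeros(M.shape,np.uint8); cv2.fillPoly(B,[np.round((u*2+.5)*16).astype(np.int32)],255,cv2.LINE_AA,4); B=B/255.
        return 1-np.minimum(M,B).sum()/np.maximum(M,B).sum()
    g=ray2plane("wrist",[c[j]],.014,pose)[0]
    best=min((minimize(f,[g[0],g[1],a*.05],method="Nelder-Mead",options=dict(initial_simplex=[[g[0],g[1],a*.05],[g[0]+.004,g[1],a*.05],[g[0],g[1]+.004,a*.05],[g[0],g[1],a*.05+.008]])) for a in(0,.25,-.25,.5,-.5)),key=lambda r:r.fun)
    print(k,best.x[:2].round(4),"yaw deg",np.degrees(best.x[2]/.05).round(1),"1-IoU",round(best.fun,3))
im=cv2.imread("pics/pile.png")[112:257,250:400]
im=cv2.resize(im,None,fx=4,fy=4,interpolation=cv2.INTER_CUBIC); cv2.imwrite("pics/pilec.png",im)
E
```

```text
obl [ 0.4799 -0.3686] yaw deg 4.7 1-IoU 0.009
square [0.4579 0.0238] yaw deg 5.3 1-IoU 0.011
hex [0.4547 0.367 ] yaw deg 9.2 1-IoU 0.016
round [0.6385 0.1839] yaw deg 19.8 1-IoU 0.044
```

View pics/pilec.png

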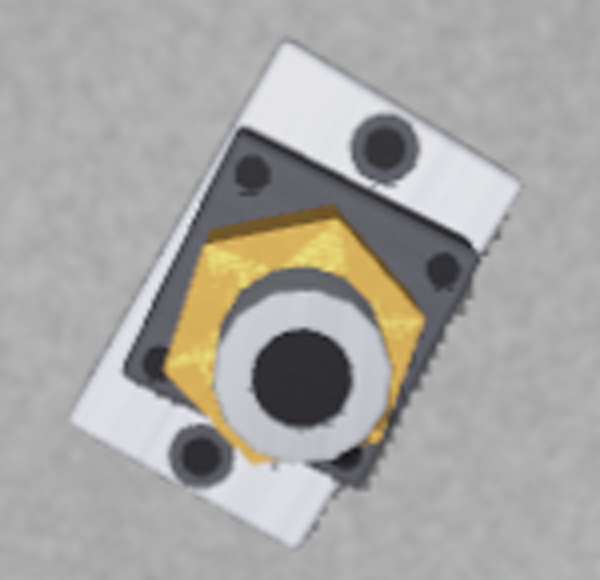

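The enlarged pile shows these crop pixels:
- **Block corners:** (288,38), (521,185), (297,548), (72,420).
- **Flange corners:** (240,130), (478,250), (362,487), (125,373).
- **Nut top corners:** (212,243), (342,217), (424,320), (380,438), (258,462), (166,368).
- **Bush top centre:** (302,377).

```bash
python3 - <<'E'
from h import *
po=load("pile")
S={'jaw':([(288,38),(521,185),(297,548),(72,420)],.028),'flange':([(240,130),(478,250),(362,487),(125,373)],.05),
'nut':([(212,243),(342,217),(424,320),(380,438),(258,462),(166,368)],.072),'bush':([(302,377),(302,290),(390,377),(302,463),(215,377)],.1)}
for k,(p,z) in S.items():
    p=np.array(p,float); p=[250-.375,112-.375]+p/4
    w=ray2plane("wrist",p,z,po)[:,:2]; e=np.roll(w,-1,0)-w
    print(k,"c",w.mean(0).round(4),"len",np.hypot(*e.T).round(4),"ang",np.degrees(np.arctan2(e[:,1],e[:,0])).round(1))
E
```

```text
jaw c [ 0.6366 -0.2022] len [0.0577 0.0936 0.0577 0.0941] ang [-121.4  149.7   59.   -30.3]
flange c [ 0.6386 -0.2039] len [0.0531 0.0544 0.0545 0.0543] ang [-116.5  155.4   63.5  -26.1]
nut c [ 0.6369 -0.2028] len [0.0247 0.025  0.0244 0.0241 0.0256 0.0255] ang [ -78.8 -141.1  160.9  101.5   43.1  -20.9]
bush c [ 0.6364 -0.2035] len [0.0153 0.0217 0.0218 0.0218 0.0152] ang [ 1.000e-01 -1.348e+02  1.354e+02  4.430e+01 -9.010e+01]
```

```bash
python3 - <<'E'
import cv2,numpy as np
a=cv2.imread("pics/top0.png")
c=[cv2.resize(a[y:y+50,x:x+50],(400,400),interpolation=cv2.INTER_CUBIC) for x,y in((375,153),(223,151))]
cv2.imwrite("pics/topc.png",np.hstack(c))
E
```

```text
(no output)
```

View pics/topc.png

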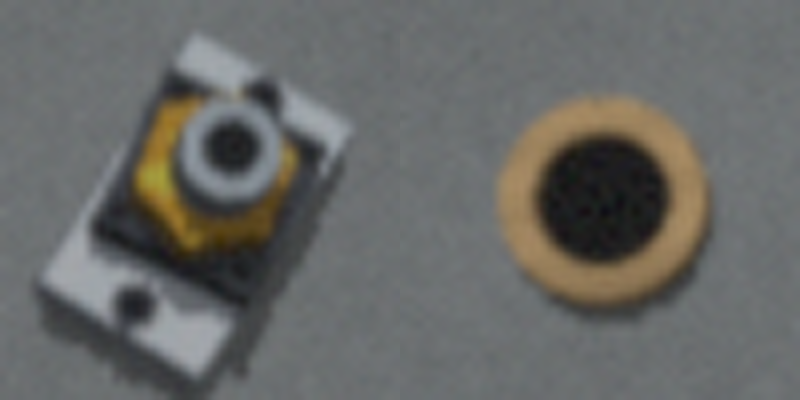

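Enlarged top view: the bush top is at (403.3,170.8) and the round holder's centre is at (248.1,175.3).

```bash
python3 - <<'E'
from h import *
print(ray2plane("top",[(403.3,170.8)],.1).round(4),ray2plane("top",[(248.1,175.3)],.012).round(4))
for nm,p,ys in(("pile",(.637,-.203),(0,-30,60,-26,64,10,-50)),("r",(.638,.184),(0,10,20,-30)),("h",(.455,.367),(9,-51,69)),("s",(.458,.024),(5,-85,95)),("o",(.48,-.369),(5,185,-85,95))):
    print(nm,[(y,np.round(q[[4,6]],2) if (q:=arm.ik(list(p)+[.1],quat(np.radians(y)))) is not None else None) for y in ys])
E
```

```text
[[ 0.6322 -0.2059  0.1   ]] [[0.6343 0.1798 0.012 ]]
pile [(0, array([ 0.15, -1.41])), (-30, array([ 0.03, -1.85])), (60, array([ 0.42, -0.59])), (-26, array([ 0.05, -1.79])), (64, array([ 0.43, -0.53])), (10, array([ 0.18, -1.27])), (-50, array([-0.04, -2.14]))]
r [(0, array([ 0.14, -2.  ])), (10, array([ 0.18, -1.86])), (20, array([ 0.22, -1.72])), (-30, array([ 0.02, -2.42]))]
h [(9, array([ 0.17, -2.29])), (-51, array([-0.47, -2.75])), (69, array([ 0.4 , -1.44]))]
s [(5, array([ 0.21, -1.79])), (-85, array([-0.32, -2.83])), (95, array([ 0.64, -0.65]))]
o [(5, array([ 0.2 , -1.04])), (185, array([1.13, 1.35])), (-85, array([-0.22, -2.24])), (95, array([0.62, 0.17]))]
```

The top camera agrees to within about 4 mm, so I'll split the difference. Next I'll probe the bench lightly to learn the true fingertip height at working openings.

```bash
python3 - <<'E'
from h import *
t0=arm.read_time()
arm.movep([.55,.1,.10],quat(0)); 
for o in (1.0,.66,.45):
    arm.line_to([.55,.1,.090],.1); arm.move_gripper(o,60); arm.pause(.2); f0=arm.read_ft_force()[2]
    z=.082 if o>.9 else .085
    hit=None
    while z>.055:
        arm.line_to([.55,.1,z],.03); f=arm.read_ft_force()[2]-f0
        if abs(f)>3: hit=z;break
        z-=.0015
    print(o,arm.read_opening(),"hit",hit,f,arm.read_tool_pos()[2],arm.read_time()-t0)
arm.line_to([.55,.1,.12],.15); arm.move_gripper(1.0); print(arm.read_time())
E
```

```text
1.0 1.0015061742463853 hit 0.05799999999999998 10.849303043769906 0.05951352657436019 5.941600000000001
0.66 0.6611225023498806 hit 0.06699999999999999 11.328748535985932 0.06843267890309482 10.325
0.45 0.452140589993168 hit 0.06999999999999999 8.528604989419037 0.07141347817282437 14.041599999999999
23.7667
```

```bash
cat >> h.py <<'E'
B=np.array([-.002,-.0015])   # compromise between wrist and top camera
def tip(w): return float(np.interp(w/.085,[.376,.45,.66,1],[.0720,.0714,.0684,.0595]))
def pick(xy,yaw,bottom,w,effort,up=.11):
    x,y=np.asarray(xy)+B; q=quat(np.radians(yaw)); z=bottom+.0115+tip(w)
    arm.move_gripper(1.0,effort); arm.movep([x,y,z+.06],q); arm.line_to([x,y,z],.1); arm.pause(.15)
    p=arm.read_tool_pos(); print("at",np.round(p-np.array([x,y,z]),4))
    arm.move_gripper(0.0,effort); arm.pause(.2); print("open mm",arm.read_opening()*85,"F",arm.read_finger_force())
    arm.line_to([x,y,z+up],.12); print("open mm",arm.read_opening()*85,arm.read_ft_force().round(1) if hasattr(arm.read_ft_force(),'round') else arm.read_ft_force())
def place(xy,yaw,w,release,via=.20):
    x,y=np.asarray(xy)+B; q=quat(np.radians(yaw)); z=.004+.0115+tip(w)
    arm.movep([x,y,max(via-.06,z+.05)],q); arm.line_to([x,y,z+.012],.12); arm.pause(.15)
    print("at",np.round(arm.read_tool_pos()-np.array([x,y,z+.012]),4))
    f0=np.array(arm.read_ft_force())[2]; dz=.006
    while dz>-.0011:
        arm.line_to([x,y,z+dz],.03); f=np.array(arm.read_ft_force())[2]-f0
        if f>4: break
        dz-=.0015
    print("touch dz",dz,"f",f); arm.pause(.1)
    arm.move_gripper(release); arm.pause(.2); arm.line_to([x,y,z+.08],.12); print("t",arm.read_time())
PL={'round':(.6385,.1839),'hex':(.4547,.367),'square':(.4579,.0238),'obl':(.4799,-.3686)}
E
python3 - <<'E'
from h import *
pick((.6364,-.2035),0,.072,.032,50); print(arm.read_time())
place(PL['round'],0,.032,.75)
cv2.imwrite("pics/top1.png",snapshot("top"))
arm.movep([.622,-.2,.29],quat(0)); arm.pause(.2); im,p=wshot("pile2")
a=cv2.imread("pics/top1.png"); y,x=151,223
cv2.imwrite("pics/m2.png",np.hstack([cv2.resize(im[90:270,240:420],(540,540),interpolation=cv2.INTER_CUBIC),np.pad(cv2.resize(a[y:y+50,x:x+50],(250,250)),((0,290),(0,0),(0,0)))]))
print(arm.read_time())
E
```

```text
at [ 0.0006 -0.0001  0.001 ]
open mm 29.634263645486094 F 49.80292025953531
open mm 29.78987689150523 [ 0.5  0.4 -1.7]
27.95
at [0.0008 0.0001 0.0011]
touch dz -0.0014999999999999996 f 2.3984638910351377
t 32.9917
34.7833
```

View pics/m2.png

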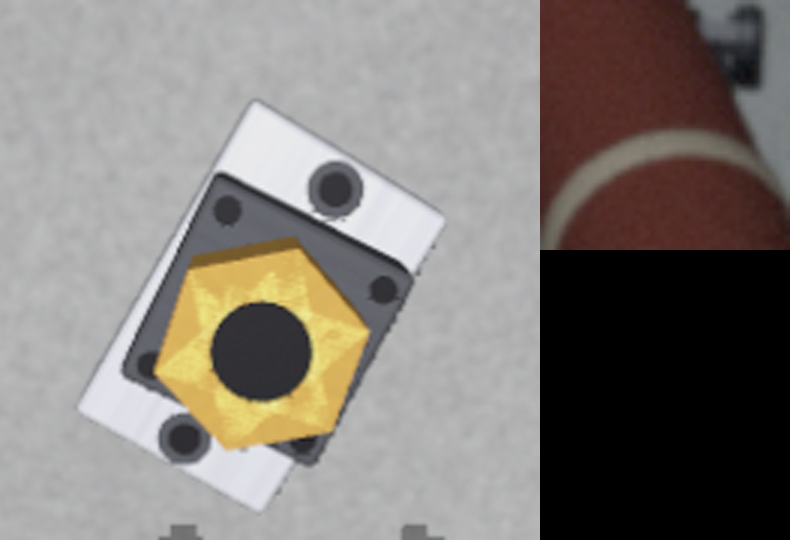

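The pile is undisturbed. Crop corners of the nut top are (190,268), (302,247), (370,331), (334,432), (228,450) and (154,372). The arm hid the round holder from the top camera, so I'll photograph it again from here.

```bash
python3 - <<'E'
from h import *
po=load("pile2"); f=lambda p:[240-1/3,90-1/3]+np.array(p,float)/3
for k,p,z in (('nut',[(190,268),(302,247),(370,331),(334,432),(228,450),(154,372)],.072),('fl',[(219,174),(412,276),(313,466),(123,372)],.05),('jaw',[(256,99),(446,218),(262,513),(78,407)],.028)):
    w=ray2plane("wrist",f(p),z,po)[:,:2]; e=np.roll(w,-1,0)-w
    print(k,w.mean(0).round(4),np.degrees(np.arctan2(e[:,1],e[:,0])).round(1))
print("bore",ray2plane("wrist",f([(261,352)]),.072,po))
a=snapshot("top"); y,x=151,223
s=snapshot("scene")
cv2.imwrite("pics/m3.png",np.hstack([cv2.resize(a[y:y+50,x:x+50],(400,400),interpolation=cv2.INTER_CUBIC),cv2.resize(s[290:370,393:473],(400,400),interpolation=cv2.INTER_CUBIC)]))
E
```

```text
nut [ 0.6368 -0.2026] [ -79.2 -140.3  162.3  100.2   42.2  -19.5]
fl [ 0.6386 -0.2038] [-117.3  154.5   62.9  -26.4]
jaw [ 0.6368 -0.2021] [-121.   149.9   58.7  -30.6]
bore [[ 0.63661137 -0.20210387  0.072     ]]
```

View pics/m3.png

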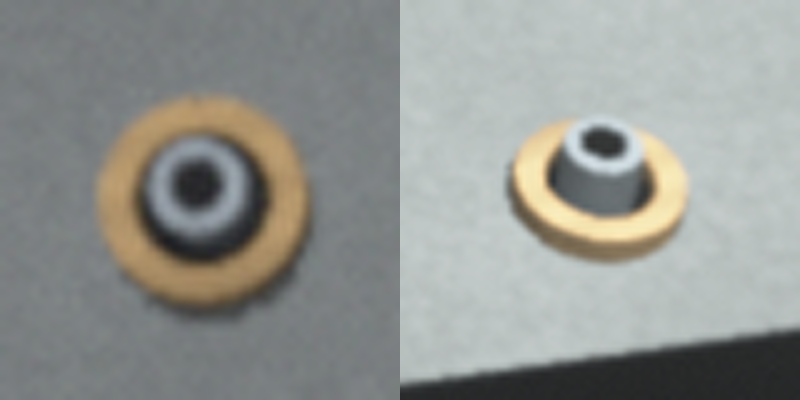

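The bush stands upright in its recess: bore at crop (198,184), recess centre at (204,198), which is within parallax. Next is the nut.

```bash
python3 - <<'E'
from h import *
pick((.6368,-.2024),-19.3,.05,.044,60); print(arm.read_time())
place(PL['hex'],-20.8,.044,.85)
arm.movep([.622,-.2,.29],quat(0)); arm.pause(.2); im,p=wshot("pile3"); a=snapshot("top"); cv2.imwrite("pics/top3.png",a)
cv2.imwrite("pics/m4.png",np.hstack([cv2.resize(im[90:270,240:420],(400,400),interpolation=cv2.INTER_CUBIC),cv2.resize(a[221:271,149:199],(400,400),interpolation=cv2.INTER_CUBIC)]))
print(arm.read_time())
E
```

```text
at [ 0.0006 -0.0002  0.0011]
open mm 41.9202221800989 F 62.12915897369385
open mm 41.827567635692525 [-0.4  0.2 -2.2]
38.35
at [0.0006 0.0004 0.0009]
touch dz 4.336808689942018e-19 f 6.559897312210139
t 44.0417
46.5
```

View pics/m4.png

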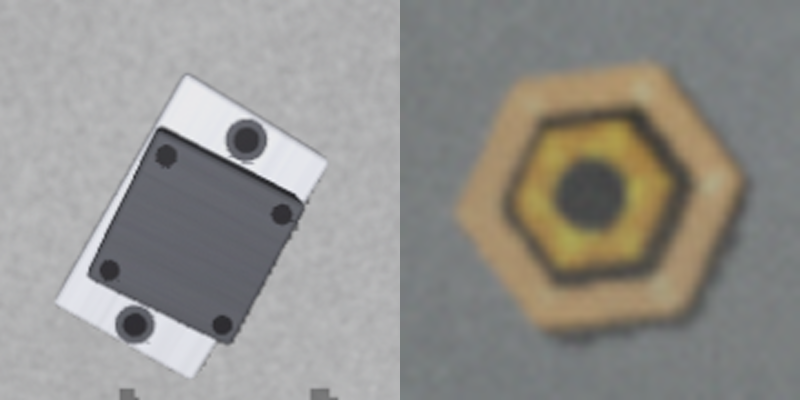

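The nut lies flat and aligned in the hex recess, centred at crop (590,193), and the flange hasn't moved. Next is the flange.

```bash
python3 - <<'E'
from h import *
pick((.6386,-.2039),-26.6,.028,.056,80); print(arm.read_time())
place(PL['square'],5.0,.056,1.0)
arm.movep([.622,-.2,.29],quat(0)); arm.pause(.2); im,p=wshot("pile4"); a=snapshot("top")
cv2.imwrite("pics/m5.png",np.hstack([cv2.resize(im[90:270,240:420],(400,400),interpolation=cv2.INTER_CUBIC),cv2.resize(a[222:272,284:334],(400,400),interpolation=cv2.INTER_CUBIC)]))
print(arm.read_time())
E
```

```text
at [ 0.0006 -0.0001  0.001 ]
open mm 53.512990983898504 F 86.35225653648376
open mm 53.39679964250494 [-0.   0.3 -4.5]
49.9083
at [ 0.0008 -0.0001  0.0007]
touch dz 4.336808689942018e-19 f 11.966135504296982
t 54.6167
56.0833
```

View pics/m5.png

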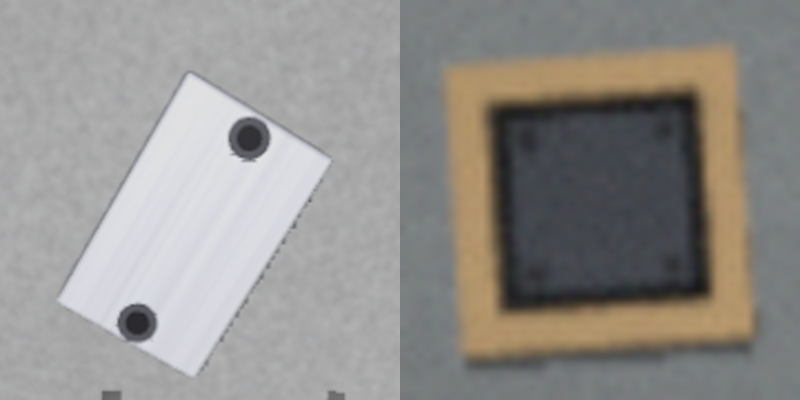

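The flange is seated squarely, centred at crop (603,200). The block has corners at crop (188,72), (331,159), (195,377) and (58,299), and it's next.

```bash
python3 - <<'E'
from h import *
po=load("pile4"); s=400/180; p=np.array([(188,72),(331,159),(195,377),(58,299)],float)
w=ray2plane("wrist",[240,90]+(p+.5)/s-.5,.028,po)[:,:2]; L=(w[0]+w[1]-w[2]-w[3])/2; yaw=np.degrees(np.arctan2(L[1],L[0])); c=w.mean(0)
print(c,yaw)
assert np.hypot(*(c-[.6367,-.2022]))<.004 and abs(yaw+30.5)<3
pick(c,yaw,0,.060,80); print(arm.read_time())
place(PL['obl'],4.7,.060,1.0)
arm.movep([.55,-.05,.3],quat(0)); arm.pause(.2); a=snapshot("top"); sc=snapshot("scene"); cv2.imwrite("pics/top6.png",a)
cv2.imwrite("pics/m6.png",np.hstack([cv2.resize(a[205:280,426:501],(400,400),interpolation=cv2.INTER_CUBIC),cv2.resize(sc[270:340,110:180],(400,400),interpolation=cv2.INTER_CUBIC)]))
print(arm.read_time())
E
```

```text
[ 0.63683106 -0.20186012] -30.227314547466847
at [ 0.0006 -0.0001  0.001 ]
open mm 58.01910575575069 F 90.92255115509033
open mm 57.57016990880454 [-0.1 -0.5 -5.4]
59.4917
at [ 0.001  -0.0001  0.0011]
touch dz 4.336808689942018e-19 f 9.894790782723062
t 63.9583
65.5917
```

View pics/m6.png

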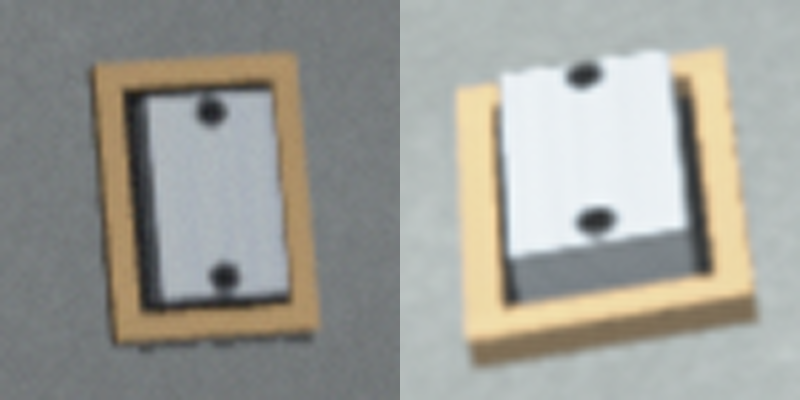

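The block lies flat in the oblong recess with even gaps once parallax is allowed for, and the arm is clear. Handing in.

```bash
python3 -c "
from station import *
print(ticket.finish_job())"
```

```text
the job is handed in; nothing more can be done
None
```

I set the bush, nut, flange and block, in that order, into their matching recesses and handed the job in at about 66 s; camera views after each placing showed the part seated flat, but the hand-in returned no verdict.

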